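# Shim the rocking instrument housing

### The job

The grey instrument housing on the bench rocks because its foot at the front left corner is too short. With the fingertips, push the wooden wedge thin edge first under that foot until the housing no longer rocks, without lifting the wedge or shoving the housing out of place, and leave the other things alone. Finish while holding: press the housing's top down firmly (about 10 N) over that corner to feel that it stays level, and keep pressing there at the end.

Things in the scene. Friction and masses are not known exactly. Their poses are not given: they have to be found in the camera images.
- housing: Low grey metal instrument housing, loose, about 3 kg, 160 mm along its x, 200 mm along y. Flat top 72 mm, underside 22 mm above the bench. Origin: bench level, under its centre; z up, +x away from the robot, +y to the robot's left (turned by up to 0.25 rad). On four square rubber feet, 22 x 22 mm, centred 60 mm (x) and 80 mm (y) from its centre. It rests level on the three that reach the bench.
- foot_mount (a point): Point on the housing's underside, 22 mm above the bench, where the short foot (front left: x -60, y +80 mm in the housing's frame) is screwed in. That foot hangs 5 to 10 mm (unknown) above the bench. The wedge meets it with a clear rise of force; a push of up to about 8 N then jams the wedge without lifting or shifting the housing, and it stays put when let go.
- corner_top (a point): Point on the flat top of the housing straight above the centre of the short foot, 72 mm above the bench when the housing is level; 20 mm from the housing's front (-x) and left (+y) edges. Axes as the housing's. Without the wedge a press of 3 to 5 N here makes the housing rock down by the foot's gap.
- wedge: Loose plain wooden wedge, 0.12 kg, 100 mm long along its x, 60 mm wide along y. Its thin edge, 3 mm high, is at +x and its upright square back, 21 mm high, at -x; the top slopes evenly between them. Origin: centre of its underside, on the bench. It lies in front of the housing with the thin edge towards the short foot, not quite in line with it. Pushed at the back it slides easily (about 1 N).
- cutters: Side cutters, 131 x 51 x 11 mm, lying in front of the housing to the right of the wedge; leave alone. Origin: centre of the underside.
- flux_bottle: Small dropper bottle, 38 mm wide, 109 mm high, standing in front of the housing's right part; leave alone. Origin: centre of the underside.
- screwdriver: Screwdriver, 191 mm long, 30 mm thick, lying to the left of the housing; leave alone. Origin: below its middle.
- paste_jar: Round jar, 61 mm wide, 53 mm high, near the bench's front edge to the right; leave alone. Origin: centre of the underside.
Things that resemble listed ones, but are neither listed nor needed, are in the scene too. There is more than one size of the wedge; the one meant has the size given above.

How it is judged:
On the way:
1. the wedge's thin edge has been pushed in under the short foot (horizontal distance between corner_top and wedge below 0.065 m), for 0.1 s.
At the end, for the whole second after the job is handed in: The fingers press on the housing with more than 6 N, the wedge stands under the short foot (its centre within 65 mm, seen from above, of the foot's centre) and carries more than 1.5 N of the load, the housing is level within 0.015 rad under that press, and the fingers are off the wedge (horizontal distance between corner_top and wedge below 0.065 m and contact force between the fingers and housing above 6 N and contact force between wedge and housing above 1.5 N and angle between housing's own z axis and vertical below 0.015 rad and contact force between the fingers and wedge below 0.5 N); the arm keeps its last pose, push and grip.
It fails at once if the wedge is lifted off the bench (height (world z) of wedge above 0.012 m).
It fails at once if the housing is lifted or tipped far over (height (world z) of housing above 0.015 m or angle between housing's own z axis and vertical above 0.16 rad).
It fails at once if the housing is shoved out of place (over 30 mm) (distance of housing from where it was at the start of the episode above 0.03 m).
It fails at once if the side cutters, dropper bottle, screwdriver or jar is disturbed (moved over 25 mm) (distance of any of cutters, flux_bottle, screwdriver, paste_jar from where it was at the start of the episode above 0.025 m).
It also fails if it takes over 42 s, if anything falls off the work surface, if the arm or the gripper's body presses on something with over 40 N, if the wrist force passes 120 N, or if a joint passes its speed limit or range.

### The arm

A 6-joint arm with a two-finger parallel gripper is mounted at the origin on a cart in front of the work surface, level with it; the furniture and walls round the work are solid. World frame = base frame: x ahead of the robot, y to its left, z up, the work surface at z = 0. Lengths are in m, angles in rad, forces in N, time in s.
With the tool pointing down it reaches from about 0.35 to 0.975 m from the base axis. Payload 4.9 kg.
Tool frame: the origin (TCP) lies at the very end of the fingers, on their centre line; the grasp point (between the pads) lies 19 mm behind it; z points along the fingers, y is the direction in which the jaws open and shut (so a half turn about z gives the same grasp; the last joint's range is limited). The gripper opens to 85 mm and grips with 20 to 120 N. Pads are 22 mm wide; open, the fingers measure 114 mm over their backs; the gripper's body (76 mm by 85 mm) begins 54 mm behind the grasp point. The pads swing forward as they close: fully open they stand 13 mm farther back than shut.
Start: joints at [-1.438, 0.053, 1.613, -0, 1.476, -0.119], TCP at [0.156, -0.605, 0.231] pointing down, gripper open.
Joint ranges: [-3.01, 3.01], [-1.01, 2.22], [0.06, 2.58], [-1.02, 4.17], [0.09, 2.62], [-3.14, 3.14]. Speed limits (rad/s): [2.57, 2.57, 3.14, 3.14, 3.14, 3.14].

### API

Orientations are given as a unit quaternion [w, x, y, z].
In Python, from plant import state, eyes, job_done gives the robot as it stands.
- The arm moves only by the tool apply_moves, never from a script. Its argument "commands" is a list of rows, each an object with "linear": the shift along the tool's x, y, z in m, a list of three; "delta_rot": the turn, a rotation vector about the tool's x, y, z in degrees, a list of three; "fingers": the closure in counts, from 0 (fully open) to 255 (shut). In form: [{"linear": [x, y, z], "delta_rot": [wx, wy, wz], "fingers": fingers}, ...]. A call has exactly 8 rows; each row is the pose to reach, as a shift and turn from the pose commanded when the call began, along the tool's axes at that moment; what a row does not reach only later rows make up. A row lasts 1/10 s, in which the tool goes at most 50 mm and 8.59 degrees, less where a joint would pass 70% of its speed; a pose out of reach is approached as far as the arm can. A call with a gripper value outside its range is refused whole. The fingers move at their own pace and stop on an object; the grip force is fixed at half the most. Time passes only in rows, so rows that repeat a pose let the fingers close, or fill a call up. It gives the time, the measured TCP pose, the force and the opening at its end, in the units of the state.
- state(): the state, without advancing time (a new reading comes with each control period).
- eyes.grab_frame(name): name is "scene" or "top" or "wrist"; returns the picture (420x560x3 uint8, red, green, blue); there is no depth.
- eyes.camera_params(name): a dict with "fx", "fy", "cx", "cy" (pixels), "position" and "rotation" of the camera in the world; the wrist camera has in their place "T_tool_cam" (4x4, takes a point from camera to tool coordinates, whose origin is the TCP and whose axes are the flange's). Camera axes: x right, y down, z forward; pixel columns grow to the right and rows downward; lengths in m; the calibration is good to about 2 mm. The wrist camera is an equidistant fisheye: a pixel r from the principal point sees the ray r / f radians off the axis. A picture is of the moment at which its call begins: read the wrist's pose just before it. camera_params takes no time and is no camera call.
- job_done(): hands the job in, once; it reports no verdict.
The state is a dict: "time": time; "joint_pos": joint angles; "joint_vel": joint speeds; "joint_efforts": joint torques, N m; "tool_pos": TCP position; "tool_rot": TCP orientation; "contact_force": force on the tool from outside, world axes, zero at the start; "ft_torque": the same for the moment, N m; "gripper_width": opening from 0.0 (shut) to 1.0 (fully open).
Only numpy, scipy, OpenCV 4.12 (cv2) and the standard library are available. Lean on these libraries where they do the work, as an engineer would, in place of code of your own. Each camera call takes 0.05 s, during which the arm holds its last target.

## Working session

There is one attempt and no reset: what is moved stays moved. The work goes in short steps, Python scripts to look and compute and a tool call to move; the robot and the scene stay as the last step left them, time stands still between calls to the robot, and variables do not carry over. Pictures are saved under pics/ and viewed, and the job is handed in when it is done.

Besides the shell and the picture viewer there is one more tool, called after "Emit:" as a command line: name --argument value ..., lists and objects as JSON in quotes. apply_moves: Moves the arm, as the interface text tells. Its arguments: {"type":"object","properties":{"commands":{"type":"array","items":{"type":"object","properties":{"linear":{"type":"array","items":{"type":"number"}},"delta_rot":{"type":"array","items":{"type":"number"}},"fingers":{"type":"number"}}}}},"required":["commands"]}

```bash
ls; mkdir -p pics; python3 - <<'E'
from plant import state, eyes
import cv2
print(state())
for n in("scene","top"):
    print(n,eyes.camera_params(n)); cv2.imwrite(f"pics/{n}0.png",eyes.grab_frame(n)[:,:,::-1])
print(eyes.camera_params("wrist"))
E
```

```text
pics
{'time': 0.0, 'joint_pos': array([-1.43800135e+00,  5.33684339e-02,  1.61430301e+00,  5.37200233e-06,
        1.47600469e+00, -1.19034045e-01]), 'joint_vel': array([ 4.77965178e-04, -1.69166769e-03,  1.65160572e-03,  3.56886265e-05,
       -1.21734288e-04, -3.22038705e-05]), 'joint_efforts': array([-8.69352880e-05, -3.93684554e+01, -3.70174885e+01, -1.04177227e-04,
        6.97415555e-03,  2.27923852e-05]), 'tool_pos': array([ 0.15563231, -0.6046642 ,  0.23005046]), 'tool_rot': array([-1.04173597e-03,  9.92082730e-01,  1.25581733e-01, -4.49400259e-06]), 'contact_force': array([-0.46146653, -0.10438617,  0.34580923]), 'ft_torque': array([ 0.00399035, -0.03988488, -0.06831045]), 'gripper_width': 1.000089183869726}
scene {'fx': 420.7491504102575, 'fy': 420.7491504102575, 'cx': 279.18479110723365, 'cy': 218.22109960117191, 'position': array([0.1735208 , 0.69496162, 0.7189626 ]), 'rotation': array([ 0.10708805, -0.23087608,  0.86385731, -0.43471708])}
top {'fx': 437.07327080947573, 'fy': 437.07327080947573, 'cx': 280.18096136474105, 'cy': 209.17070337021215, 'position': array([ 0.39705988, -0.04708915,  1.19552867]), 'rotation': array([ 0.055106  , -0.70001692,  0.70915287, -0.06357548])}
{'fx': 325.19226210127806, 'fy': 325.19226210127806, 'cx': 279.54259648787354, 'cy': 206.14332605597232, 'T_tool_cam': array([[-2.02175340e-03, -9.49592777e-01, -3.13479616e-01,
         8.03906682e-02],
       [ 9.99997560e-01, -2.19879516e-03,  2.11214825e-04,
        -1.12358274e-03],
       [-8.89845536e-04, -3.13478424e-01,  9.49594906e-01,
        -1.43116122e-01],
       [ 0.00000000e+00,  0.00000000e+00,  0.00000000e+00,
         1.00000000e+00]])}
```

View pics/top0.png

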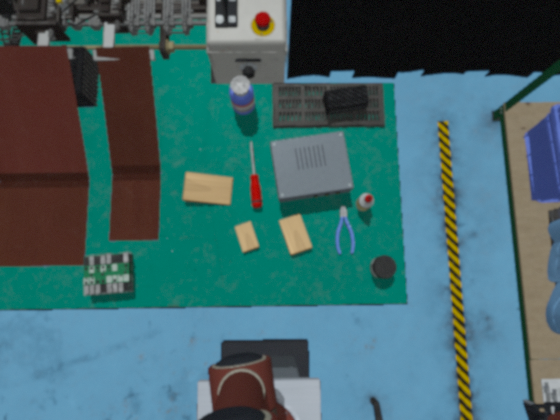

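View pics/scene0.png

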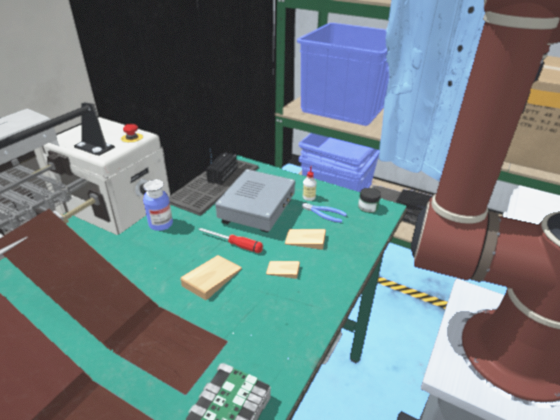

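The top view shows three wood blocks, at about (208,188), (247,237) and (295,235). The housing's centre is near (312,165). I'll measure them next.

```bash
cat > h.py <<'E'
import numpy as np, cv2
from scipy.spatial.transform import Rotation as R
from plant import state, eyes
def cast(n,uv,z):
    p=eyes.camera_params(n); q=p['rotation']; q=np.asarray(q)
    M=R.from_quat(q[[1,2,3,0]]).as_matrix() if q.shape==(4,) else q
    uv=np.atleast_2d(np.asarray(uv,float))
    d=np.c_[(uv[:,0]-p['cx'])/p['fx'],(uv[:,1]-p['cy'])/p['fy'],np.ones(len(uv))]@M.T
    o=p['position']; return o+d*((z-o[2])/d[:,2])[:,None]
E
python3 - <<'E'
from h import *
im=cv2.imread('pics/top0.png'); hsv=cv2.cvtColor(im,cv2.COLOR_BGR2HSV)
for x,y in((208,188),(247,237),(295,235),(312,180)): print(hsv[y,x])
m=cv2.inRange(hsv,(10,60,120),(28,180,255)); m[:150]=0;m[270:]=0
for c in cv2.findContours(m,0,2)[0]:
    if cv2.contourArea(c)<100: continue
    r=cv2.minAreaRect(c); b=cv2.boxPoints(r); print('wood',r); print(cast('top',b,0.01).round(4).tolist())
m=cv2.inRange(hsv,(90,0,70),(135,70,255)); m[:125]=0;m[210:]=0;m[:,:268]=0;m[:,356:]=0
for c in cv2.findContours(m,0,2)[0]:
    if cv2.contourArea(c)<800: continue
    r=cv2.minAreaRect(c); b=cv2.boxPoints(r); print('grey',r,cv2.contourArea(c)); print(cast('top',b,0.072).round(4).tolist())
cv2.imwrite('pics/topcrop.png',cv2.resize(im[120:280,180:400],None,fx=3.6,fy=3.6,interpolation=cv2.INTER_CUBIC))
s=cv2.imread('pics/scene0.png');cv2.imwrite('pics/scenecrop.png',cv2.resize(s[160:300,170:390],None,fx=3.6,fy=3.6,interpolation=cv2.INTER_CUBIC))
E
```

```text
[ 18  92 171]
[ 18  92 180]
[ 18  93 181]
[102  35 133]
wood ((533.0, 256.5), (26.0, 25.0), -0.0)
[[0.4261, -0.7091, 0.01], [0.4937, -0.7163, 0.01], [0.4928, -0.7878, 0.01], [0.4252, -0.7799, 0.01]]
wood ((246.3500213623047, 236.5500030517578), (26.563129425048828, 16.12761688232422), 71.56504821777344)
[[0.5516, 0.0626, 0.01], [0.5651, 0.0209, 0.01], [0.4959, -0.0017, 0.01], [0.4827, 0.0397, 0.01]]
wood ((531.00390625, 223.062255859375), (18.214460372924805, 28.070228576660156), 86.42366790771484)
[[0.5743, -0.715, 0.01], [0.5783, -0.7934, 0.01], [0.5277, -0.7907, 0.01], [0.5239, -0.7128, 0.01]]
wood ((294.726806640625, 233.75856018066406), (36.59538269042969, 22.27330207824707), 69.77513122558594)
[[0.5669, -0.0562, 0.01], [0.5875, -0.1139, 0.01], [0.4927, -0.1463, 0.01], [0.4727, -0.0892, 0.01]]
wood ((207.47268676757812, 188.23207092285156), (47.26228332519531, 27.691375732421875), 6.709837436676025)
[[0.6291, 0.2063, 0.01], [0.707, 0.1992, 0.01], [0.6898, 0.0685, 0.01], [0.6121, 0.0771, 0.01]]
wood ((519.0930786132812, 178.6172637939453), (31.640329360961914, 13.868596076965332), 85.2363510131836)
[[0.721, -0.7146, 0.01], [0.7239, -0.7541, 0.01], [0.6332, -0.7517, 0.01], [0.6304, -0.7126, 0.01]]
grey ((311.25433349609375, 165.15318298339844), (59.37833023071289, 75.11624908447266), 81.25383758544922) 4250.5
[[0.7716, -0.0362, 0.072], [0.8016, -0.2365, 0.072], [0.6397, -0.2541, 0.072], [0.6114, -0.0582, 0.072]]
```

View pics/topcrop.png

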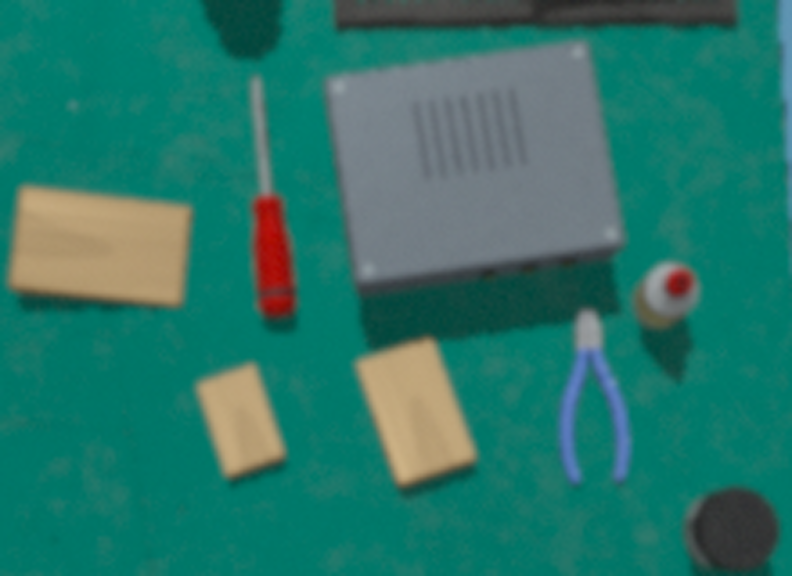

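View pics/scenecrop.png

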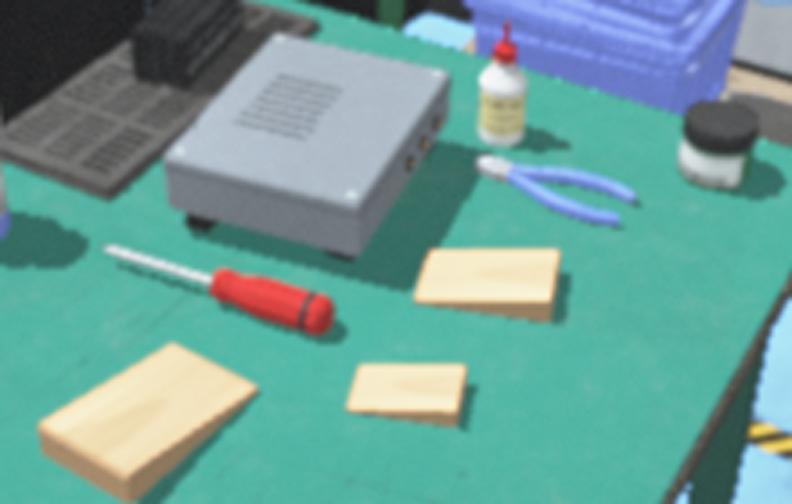

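Three wood wedges in the top view:
- (247,237) measures about 73x44 mm.
- (208,188) measures about 137x78 mm.
- (295,234) measures about 100x60 mm, and lies in front of the housing's front-left corner with its thin edge towards it.

The one meant is (295,234), and the enlarged crops confirm it. I'll refine the poses next.

```bash
cat >> h.py <<'E'
def todelta(target,yaw,s=None):
    s=s or state(); q=s['tool_rot']; M=R.from_quat(q[[1,2,3,0]])
    c,n=np.cos(yaw),np.sin(yaw)
    T=R.from_matrix(np.array([[c,n,0],[n,-c,0],[0,0,-1]]))
    print('lin',M.inv().apply(np.array(target)-s['tool_pos']).round(4),'rot',np.degrees((M.inv()*T).as_rotvec()).round(2),'pos',s['tool_pos'].round(4),'t',round(s['time'],2))
E
python3 - <<'E'
from h import *
c=np.array([(328,80),(588,42),(620,243),(358,283)])/3.6+[180,120]
P=cast('top',c,.072)[:,:2]; ctr=P.mean(0)
x=(P[0]+P[1]-P[2]-P[3]); y=(P[0]+P[3]-P[1]-P[2])
yaw=(np.arctan2(x[1],x[0])+np.arctan2(-y[0],y[1]))/2
print(ctr,yaw,np.linalg.norm(x)/2,np.linalg.norm(y)/2)
Rm=np.array([[np.cos(yaw),-np.sin(yaw)],[np.sin(yaw),np.cos(yaw)]])
print('foot',ctr+Rm@[-.06,.08])
# scene check of corner: front-left top corner crop px (352,195)
print('FL top top',P[3],'scene',cast('scene',[(355/3.6+170,210/3.6+160)],.072))
# wedge
f=cast('top',np.array([(356,362),(434,338)])/3.6+[180,120],.003)[:,:2]
b=cast('top',np.array([(476,458),(404,486)])/3.6+[180,120],.021)[:,:2]
print(f,b,'ctr',(f.mean(0)+b.mean(0))/2,'yaw',np.arctan2(*(f.mean(0)-b.mean(0))[::-1]),np.linalg.norm(f.mean(0)-b.mean(0)))
w=(f.mean(0)+b.mean(0))/2
todelta([*(w-.095*np.array([np.cos(.334),np.sin(.334)])),.1],.334)
E
```

```text
[ 0.7064019  -0.14699968] 0.13188145180791028 0.15513801198087865 0.19539292453102725
foot [ 0.63640297 -0.07558435]
FL top top [ 0.61563433 -0.06038758] scene [[ 0.61317118 -0.0484469   0.072     ]]
[[ 0.56749967 -0.05883618]
 [ 0.58536744 -0.11896852]] [[ 0.49143584 -0.14729535]
 [ 0.47131132 -0.09312963]] ctr [ 0.52890357 -0.10455742] yaw 0.3181815769944248 0.10008358873799107
lin [ 0.3914 -0.3834  0.131 ] rot [-0.11 -0.02 -4.71] pos [ 0.1556 -0.6047  0.2302] t 0.1
```

Emit:
apply_moves --commands '[{"linear": [0.03, -0.03, 0], "delta_rot": [0, 0, 0], "fingers": 0}, {"linear": [0.06, -0.06, 0], "delta_rot": [0, 0, -1], "fingers": 100}, {"linear": [0.095, -0.093, 0.01], "delta_rot": [0, 0, -2], "fingers": 100}, {"linear": [0.13, -0.127, 0.02], "delta_rot": [0, 0, -3], "fingers": 100}, {"linear": [0.165, -0.162, 0.02], "delta_rot": [0, 0, -4], "fingers": 100}, {"linear": [0.2, -0.196, 0.03], "delta_rot": [0, 0, -4.7], "fingers": 100}, {"linear": [0.235, -0.23, 0.03], "delta_rot": [0, 0, -4.7], "fingers": 100}, {"linear": [0.27, -0.265, 0.04], "delta_rot": [0, 0, -4.7], "fingers": 100}]'

```text
time: 0.9
tool_pos: [0.3518, -0.2804, 0.192]
tool_rot: [0.001, 0.986, 0.166, 0.001]
contact_force: [1.3, -0.3, 0.4]
gripper_width: 0.604
```

```bash
python3 - <<'E'
from h import *
todelta([.4386,-.136,.1],.32)
print(state()['gripper_width'],state()['contact_force'])
E
```

```text
lin [ 0.1291 -0.1082  0.0919] rot [ 0.11 -0.06  0.76] pos [ 0.3518 -0.2804  0.192 ] t 0.9
0.6038290597512853 [ 1.30420688 -0.27534768  0.43168486]
```

Emit:
apply_moves --commands '[{"linear": [0.035, -0.03, 0.01], "delta_rot": [0, 0, 0.3], "fingers": 100}, {"linear": [0.065, -0.055, 0.025], "delta_rot": [0, 0, 0.7], "fingers": 100}, {"linear": [0.095, -0.08, 0.04], "delta_rot": [0, 0, 0.7], "fingers": 100}, {"linear": [0.12, -0.1, 0.06], "delta_rot": [0, 0, 0.7], "fingers": 100}, {"linear": [0.129, -0.108, 0.07], "delta_rot": [0, 0, 0.7], "fingers": 100}, {"linear": [0.129, -0.108, 0.07], "delta_rot": [0, 0, 0.7], "fingers": 100}, {"linear": [0.129, -0.108, 0.07], "delta_rot": [0, 0, 0.7], "fingers": 100}, {"linear": [0.129, -0.108, 0.07], "delta_rot": [0, 0, 0.7], "fingers": 100}]'

```text
time: 1.7
tool_pos: [0.4376, -0.1389, 0.1225]
tool_rot: [0.001, 0.987, 0.159, 0.001]
contact_force: [0.0, 0.4, -0.4]
gripper_width: 0.61
```

```bash
cat >> h.py <<'E'
def wcast(uv,z,s):
    p=eyes.camera_params('wrist'); T=np.array(p['T_tool_cam']); q=s['tool_rot']; M=R.from_quat(q[[1,2,3,0]]).as_matrix()
    uv=np.atleast_2d(np.asarray(uv,float)); d=(uv-[p['cx'],p['cy']])/p['fx']; r=np.linalg.norm(d,axis=1)+1e-9
    ray=np.c_[d*(np.sin(r)/r)[:,None],np.cos(r)]@(M@T[:3,:3]).T
    o=s['tool_pos']+M@T[:3,3]; return o+ray*((z-o[2])/ray[:,2])[:,None]
E
python3 - <<'E'
from h import *
import pickle
s=state(); im=eyes.grab_frame('wrist')[:,:,::-1]; cv2.imwrite('pics/w1.png',im); pickle.dump(s,open('s1.pkl','wb'))
cv2.imwrite('pics/w1b.png',cv2.resize(im,(800,600),interpolation=cv2.INTER_CUBIC)); print(s['tool_pos'],s['gripper_width'],s['contact_force'])
E
```

```text
[ 0.43759312 -0.1388711   0.12247344] 0.6097380212561322 [ 0.0228553   0.44095676 -0.37332492]
```

View pics/w1b.png

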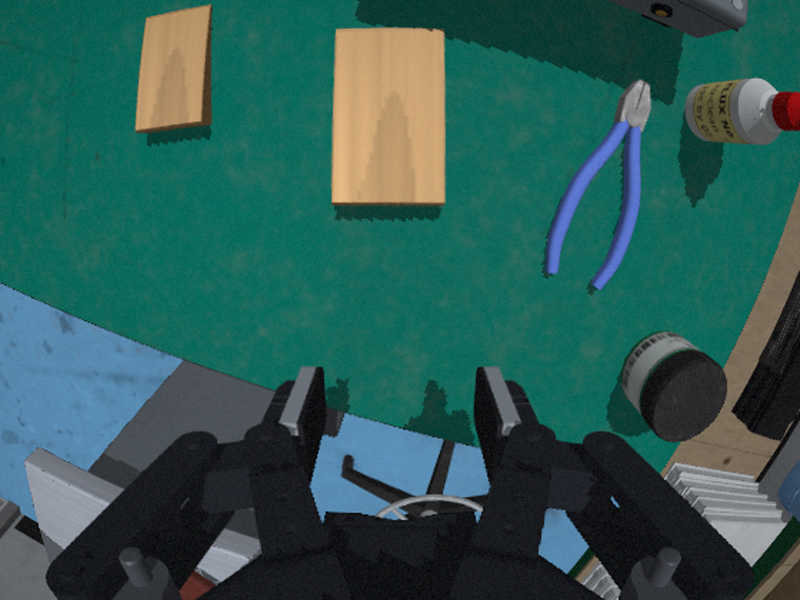

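The wrist view shows the 100 mm wedge with front corners at (336,29) and (443,29), and back corners at (332,204) and (444,204), in 800x600 pixels. The cutters and bottle are clear to its right.

```bash
python3 - <<'E'
from h import *
import pickle
s=pickle.load(open('s1.pkl','rb')); k=.7
f=wcast(np.array([(336,29),(443,29)])*k,.003,s)[:,:2]; b=wcast(np.array([(332,204),(444,204)])*k,.021,s)[:,:2]
w=(f.mean(0)+b.mean(0))/2; d=f.mean(0)-b.mean(0); yaw=np.arctan2(d[1],d[0])
yaw2=np.arctan2(*( [-(f[0]-f[1])[0],(f[0]-f[1])[1]])); yaw3=np.arctan2(-(b[0]-b[1])[0],(b[0]-b[1])[1])
print(f,b,w,yaw,yaw2,yaw3,np.linalg.norm(d),np.linalg.norm(f[0]-f[1]),np.linalg.norm(b[0]-b[1]))
E
```

```text
[[ 0.56812162 -0.05791455]
 [ 0.58626463 -0.1145038 ]] [[ 0.47399098 -0.08829607]
 [ 0.49235026 -0.14475015]] [ 0.53018187 -0.10136614] 0.31188887589686703 0.31025507320143586 0.31441933825728235 0.09878849006463349 0.059426527583559326 0.059364355087723975
```

```bash
python3 - <<'E'
from h import *
todelta([.4606,-.1238,.005],.312)
todelta([.5517-.011*.98,-.0926-.011*.2,.005],.2)
E
```

```text
lin [ 0.0264 -0.0073  0.1176] rot [ 0.09 -0.07  0.44] pos [ 0.4377 -0.1389  0.1226] t 1.75
lin [ 0.1118 -0.0096  0.1177] rot [ 0.09 -0.07  6.86] pos [ 0.4377 -0.1389  0.1226] t 1.75
```

Emit:
apply_moves --commands '[{"linear": [0.01, -0.003, 0.03], "delta_rot": [0, 0, 0.4], "fingers": 100}, {"linear": [0.018, -0.007, 0.06], "delta_rot": [0, 0, 0.4], "fingers": 100}, {"linear": [0.022, -0.007, 0.085], "delta_rot": [0, 0, 0.4], "fingers": 100}, {"linear": [0.024, -0.007, 0.1], "delta_rot": [0, 0, 0.4], "fingers": 100}, {"linear": [0.024, -0.007, 0.11], "delta_rot": [0, 0, 0.4], "fingers": 100}, {"linear": [0.024, -0.007, 0.115], "delta_rot": [0, 0, 0.4], "fingers": 100}, {"linear": [0.024, -0.007, 0.1175], "delta_rot": [0, 0, 0.4], "fingers": 100}, {"linear": [0.024, -0.007, 0.1175], "delta_rot": [0, 0, 0.4], "fingers": 100}]'

```text
time: 2.55
tool_pos: [0.4583, -0.1237, 0.0045]
tool_rot: [0.0, 0.988, 0.156, 0.0]
contact_force: [0.5, -0.1, -0.2]
gripper_width: 0.604
```

```bash
python3 - <<'E'
from h import *
import pickle
s=state(); im=eyes.grab_frame('wrist')[:,:,::-1]; pickle.dump(s,open('s2.pkl','wb'))
cv2.imwrite('pics/w2b.png',cv2.resize(im,(800,600),interpolation=cv2.INTER_CUBIC)); print(s['tool_pos'],s['gripper_width'],s['contact_force'])
cv2.imwrite('pics/s2.png',cv2.resize(eyes.grab_frame('scene')[160:310,170:390,::-1],None,fx=3.6,fy=3.6,interpolation=cv2.INTER_CUBIC))
E
```

```text
[ 0.45834708 -0.1237382   0.00450993] 0.603680151812071 [ 0.47317996 -0.14395788 -0.16671595]
```

View pics/w2b.png

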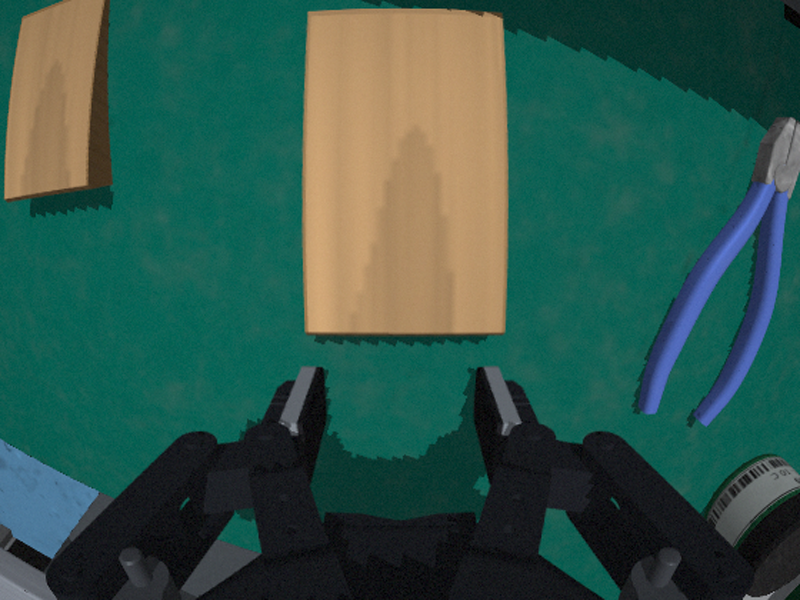

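View pics/s2.png

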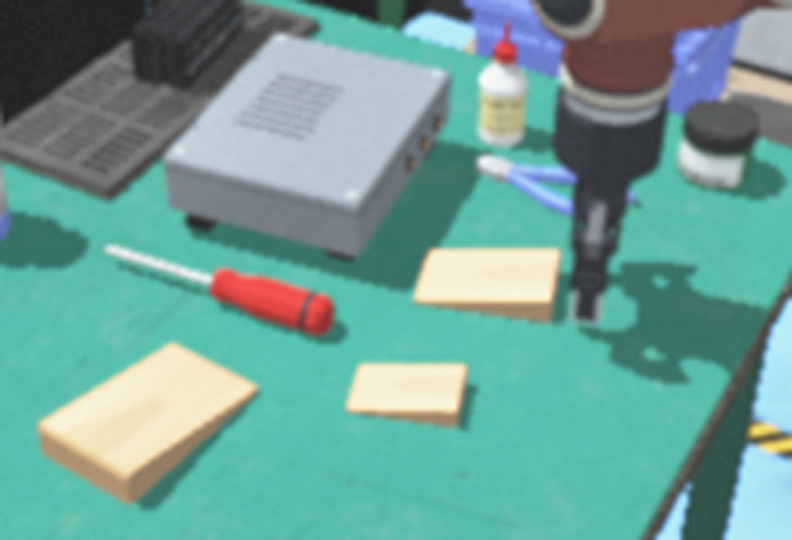

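```bash
python3 - <<'E'
from h import *
k=lambda u,v:(u/3.6+170,v/3.6+160)
print(cast('scene',[k(362,212)],.072),cast('scene',[k(360,257)],.022),cast('scene',[k(168,163)],.072),cast('scene',[k(448,72)],.072))
print('wedge fl, bl', cast('scene',[k(414,302)],0),cast('scene',[k(552,320)],0))
E
```

```text
[[ 0.60768334 -0.04894447  0.072     ]] [[ 0.61455423 -0.05807628  0.022     ]] [[ 0.76180011 -0.02777182  0.072     ]] [[ 0.64347854 -0.24787098  0.072     ]]
wedge fl, bl [[ 0.56763569 -0.05646805  0.        ]] [[ 0.47185302 -0.08963432  0.        ]]
```

Emit:
apply_moves --commands '[{"linear": [0.0, 0.002, 0], "delta_rot": [0, 0, 0], "fingers": 140}, {"linear": [0.0, 0.002, 0], "delta_rot": [0, 0, 0], "fingers": 140}, {"linear": [0.002, 0.002, 0], "delta_rot": [0, 0, 0], "fingers": 140}, {"linear": [0.005, 0.002, 0], "delta_rot": [0, 0, 0], "fingers": 140}, {"linear": [0.008, 0.002, 0], "delta_rot": [0, 0, 0], "fingers": 140}, {"linear": [0.011, 0.002, 0], "delta_rot": [0, 0, 0], "fingers": 140}, {"linear": [0.014, 0.002, 0], "delta_rot": [0, 0, 0], "fingers": 140}, {"linear": [0.016, 0.002, 0], "delta_rot": [0, 0, 0], "fingers": 140}]'

```text
time: 3.45
tool_pos: [0.4739, -0.1201, 0.0039]
tool_rot: [-0.0, 0.988, 0.157, -0.0]
contact_force: [-0.3, -0.7, 1.0]
gripper_width: 0.453
```

Emit:
apply_moves --commands '[{"linear": [0.005, 0, 0], "delta_rot": [0, 0, 0.4], "fingers": 140}, {"linear": [0.011, 0, 0], "delta_rot": [0, 0, 1.0], "fingers": 140}, {"linear": [0.017, -0.0005, 0], "delta_rot": [0, 0, 1.7], "fingers": 140}, {"linear": [0.023, -0.0005, 0], "delta_rot": [0, 0, 2.3], "fingers": 140}, {"linear": [0.029, -0.001, 0], "delta_rot": [0, 0, 3.0], "fingers": 140}, {"linear": [0.035, -0.001, 0], "delta_rot": [0, 0, 3.7], "fingers": 140}, {"linear": [0.04, -0.001, 0], "delta_rot": [0, 0, 4.2], "fingers": 140}, {"linear": [0.043, -0.001, 0], "delta_rot": [0, 0, 4.5], "fingers": 140}]'

```text
time: 4.25
tool_pos: [0.5149, -0.1058, 0.0039]
tool_rot: [0.0, 0.993, 0.118, 0.0]
contact_force: [-0.8, -0.3, -0.6]
gripper_width: 0.451
```

```bash
python3 - <<'E'
from h import *
import pickle
s=state(); im=eyes.grab_frame('wrist')[:,:,::-1]; pickle.dump(s,open('s3.pkl','wb'))
cv2.imwrite('pics/w3b.png',cv2.resize(im,(800,600),interpolation=cv2.INTER_CUBIC)); print(s['tool_pos'],s['gripper_width'],s['contact_force'])
cv2.imwrite('pics/s3.png',cv2.resize(eyes.grab_frame('scene')[160:310,170:390,::-1],None,fx=3.6,fy=3.6,interpolation=cv2.INTER_CUBIC))
E
```

```text
[ 0.51491833 -0.1057872   0.00394782] 0.4512067027628287 [-0.80435175 -0.32239346 -0.61516108]
```

View pics/w3b.png

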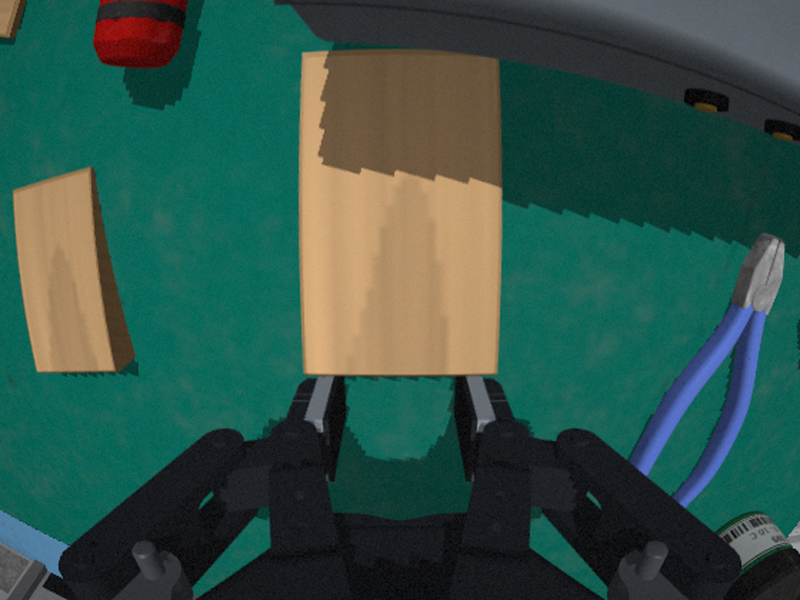

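View pics/s3.png

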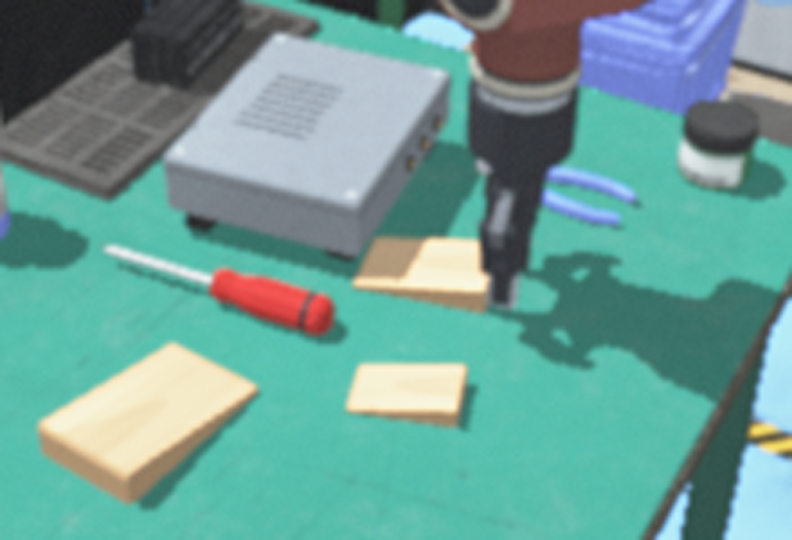

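The wedge has followed squarely: its back is at wrist (304..498,374) and its thin edge is at the housing's front-left edge. I'll compute the current lateral offset.

```bash
python3 - <<'E'
from h import *
import pickle
s=pickle.load(open('s3.pkl','rb')); k=.7
b=wcast(np.array([(304,374),(498,374)])*k,.021,s)[:,:2]; f=wcast(np.array([(302,53)])*k,.003,s)[:,:2]
H=wcast(np.array([(285,3),(328,38)])*k,.072,s),wcast(np.array([(285,3),(328,38)])*k,.022,s)
yaw=np.arctan2(-(b[0]-b[1])[0],(b[0]-b[1])[1]); u=np.array([np.cos(yaw),np.sin(yaw)]); w=b.mean(0)+.05*u
print(b,f,H); d=np.array([.6355,-.0745])-w; print(yaw,w,'along',d@u,'lat',-u[1]*d[0]+u[0]*d[1], 'tool to back',(b.mean(0)-s['tool_pos'][:2])@u)
E
```

```text
[[ 0.52018574 -0.07287683]
 [ 0.53410134 -0.13157214]] [[ 0.61553928 -0.04994753]] (array([[ 0.61276664, -0.06220019,  0.072     ],
       [ 0.6078525 , -0.07074158,  0.072     ]]), array([[ 0.62607419, -0.04640636,  0.022     ],
       [ 0.61788732, -0.06063619,  0.022     ]]))
0.23278402989284663 [ 0.57579494 -0.09069012] along 0.061829546574391006 lat 0.0019802376491370906 tool to back 0.01271734287277796
```

Emit:
apply_moves --commands '[{"linear": [0.002, 0, 0], "delta_rot": [0, 0, 0], "fingers": 140}, {"linear": [0.004, 0, 0], "delta_rot": [0, 0, 0], "fingers": 140}, {"linear": [0.006, 0, 0], "delta_rot": [0, 0, 0], "fingers": 140}, {"linear": [0.008, 0, 0], "delta_rot": [0, 0, 0], "fingers": 140}, {"linear": [0.01, 0, 0], "delta_rot": [0, 0, 0], "fingers": 140}, {"linear": [0.011, 0, 0], "delta_rot": [0, 0, 0], "fingers": 140}, {"linear": [0.012, 0, 0], "delta_rot": [0, 0, 0], "fingers": 140}, {"linear": [0.013, 0, 0], "delta_rot": [0, 0, 0], "fingers": 140}]'

```text
time: 5.15
tool_pos: [0.5271, -0.1029, 0.0039]
tool_rot: [-0.0, 0.993, 0.118, -0.0]
contact_force: [-1.1, -0.8, 0.8]
gripper_width: 0.45
```

Emit:
apply_moves --commands '[{"linear": [0.0006, 0, 0], "delta_rot": [0, 0, 0], "fingers": 140}, {"linear": [0.0012, 0, 0], "delta_rot": [0, 0, 0], "fingers": 140}, {"linear": [0.0018, 0, 0], "delta_rot": [0, 0, 0], "fingers": 140}, {"linear": [0.0024, 0, 0], "delta_rot": [0, 0, 0], "fingers": 140}, {"linear": [0.003, 0, 0], "delta_rot": [0, 0, 0], "fingers": 140}, {"linear": [0.0036, 0, 0], "delta_rot": [0, 0, 0], "fingers": 140}, {"linear": [0.0042, 0, 0], "delta_rot": [0, 0, 0], "fingers": 140}, {"linear": [0.0048, 0, 0], "delta_rot": [0, 0, 0], "fingers": 140}]'

```text
time: 5.95
tool_pos: [0.5317, -0.1017, 0.0039]
tool_rot: [-0.0, 0.993, 0.118, -0.0]
contact_force: [-0.1, -0.0, 1.0]
gripper_width: 0.45
```

Emit:
apply_moves --commands '[{"linear": [0.0006, 0, 0], "delta_rot": [0, 0, 0], "fingers": 140}, {"linear": [0.0012, 0, 0], "delta_rot": [0, 0, 0], "fingers": 140}, {"linear": [0.0018, 0, 0], "delta_rot": [0, 0, 0], "fingers": 140}, {"linear": [0.0024, 0, 0], "delta_rot": [0, 0, 0], "fingers": 140}, {"linear": [0.003, 0, 0], "delta_rot": [0, 0, 0], "fingers": 140}, {"linear": [0.0036, 0, 0], "delta_rot": [0, 0, 0], "fingers": 140}, {"linear": [0.0042, 0, 0], "delta_rot": [0, 0, 0], "fingers": 140}, {"linear": [0.0048, 0, 0], "delta_rot": [0, 0, 0], "fingers": 140}]'

```text
time: 6.75
tool_pos: [0.5364, -0.1006, 0.0039]
tool_rot: [-0.0, 0.993, 0.118, -0.0]
contact_force: [-1.3, 0.5, 0.2]
gripper_width: 0.448
```

```bash
python3 - <<'E'
from h import *
import pickle
s=state(); im=eyes.grab_frame('wrist')[:,:,::-1]; pickle.dump(s,open('s4.pkl','wb'))
cv2.imwrite('pics/w4b.png',cv2.resize(im,(800,600),interpolation=cv2.INTER_CUBIC)); print(s['tool_pos'],s['gripper_width'],s['contact_force'])
E
```

```text
[ 0.53640027 -0.10062502  0.00389782] 0.4484053990226667 [-1.25534667  0.47167063  0.19843578]
```

View pics/w4b.png

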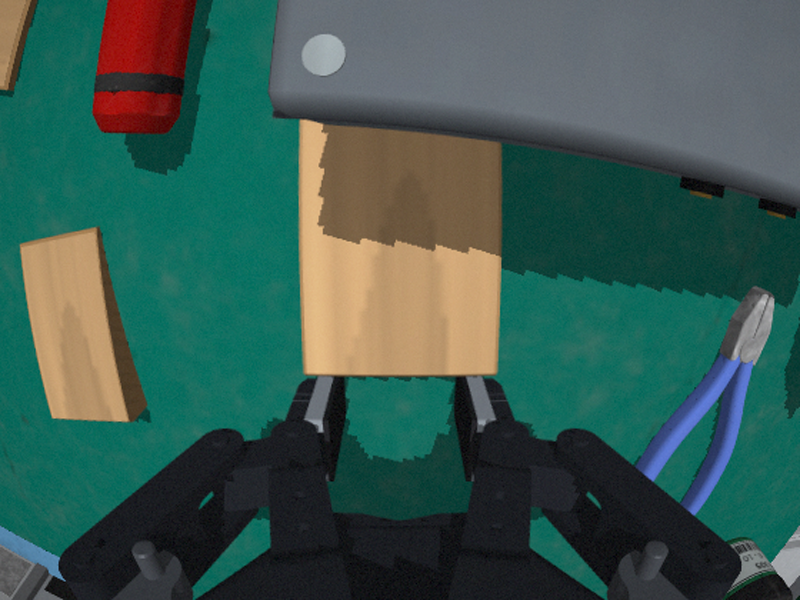

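The wedge is sliding under the housing's corner, and the corner is at wrist (272,112). There is no jam force yet, so I'll keep pushing in small steps.

Emit:
apply_moves --commands '[{"linear": [0.0005, 0, 0], "delta_rot": [0, 0, 0], "fingers": 140}, {"linear": [0.001, 0, 0], "delta_rot": [0, 0, 0], "fingers": 140}, {"linear": [0.0015, 0, 0], "delta_rot": [0, 0, 0], "fingers": 140}, {"linear": [0.002, 0, 0], "delta_rot": [0, 0, 0], "fingers": 140}, {"linear": [0.0025, 0, 0], "delta_rot": [0, 0, 0], "fingers": 140}, {"linear": [0.003, 0, 0], "delta_rot": [0, 0, 0], "fingers": 140}, {"linear": [0.0035, 0, 0], "delta_rot": [0, 0, 0], "fingers": 140}, {"linear": [0.004, 0, 0], "delta_rot": [0, 0, 0], "fingers": 140}]'

```text
time: 7.6
tool_pos: [0.5403, -0.0997, 0.0039]
tool_rot: [-0.0, 0.993, 0.118, 0.0]
contact_force: [-0.9, -0.9, 0.4]
gripper_width: 0.451
```

Emit:
apply_moves --commands '[{"linear": [0.0005, 0, 0], "delta_rot": [0, 0, 0], "fingers": 140}, {"linear": [0.001, 0, 0], "delta_rot": [0, 0, 0], "fingers": 140}, {"linear": [0.0015, 0, 0], "delta_rot": [0, 0, 0], "fingers": 140}, {"linear": [0.002, 0, 0], "delta_rot": [0, 0, 0], "fingers": 140}, {"linear": [0.0025, 0, 0], "delta_rot": [0, 0, 0], "fingers": 140}, {"linear": [0.003, 0, 0], "delta_rot": [0, 0, 0], "fingers": 140}, {"linear": [0.0035, 0, 0], "delta_rot": [0, 0, 0], "fingers": 140}, {"linear": [0.004, 0, 0], "delta_rot": [0, 0, 0], "fingers": 140}]'

```text
time: 8.4
tool_pos: [0.5442, -0.0988, 0.0039]
tool_rot: [-0.0, 0.993, 0.118, 0.0]
contact_force: [-1.0, -0.5, 0.2]
gripper_width: 0.452
```

Along is now about 32 mm. Contact is expected somewhere between 22 and 50 mm.

Emit:
apply_moves --commands '[{"linear": [0.0004, 0, 0], "delta_rot": [0, 0, 0], "fingers": 140}, {"linear": [0.0008, 0, 0], "delta_rot": [0, 0, 0], "fingers": 140}, {"linear": [0.0012, 0, 0], "delta_rot": [0, 0, 0], "fingers": 140}, {"linear": [0.0016, 0, 0], "delta_rot": [0, 0, 0], "fingers": 140}, {"linear": [0.002, 0, 0], "delta_rot": [0, 0, 0], "fingers": 140}, {"linear": [0.0024, 0, 0], "delta_rot": [0, 0, 0], "fingers": 140}, {"linear": [0.0028, 0, 0], "delta_rot": [0, 0, 0], "fingers": 140}, {"linear": [0.0032, 0, 0], "delta_rot": [0, 0, 0], "fingers": 140}]'

```text
time: 9.2
tool_pos: [0.5473, -0.098, 0.0039]
tool_rot: [-0.0, 0.993, 0.118, -0.0]
contact_force: [-0.5, -0.5, -0.3]
gripper_width: 0.448
```

```bash
python3 - <<'E'
from h import *
import pickle
s=state(); im=eyes.grab_frame('wrist')[:,:,::-1]; pickle.dump(s,open('s5.pkl','wb'))
cv2.imwrite('pics/w5b.png',cv2.resize(im,(800,600),interpolation=cv2.INTER_CUBIC)); print(s['tool_pos'],s['gripper_width'],s['contact_force'])
E
```

```text
[ 0.54726934 -0.09799177  0.00388224] 0.44774803935870205 [-0.45466584 -0.54922947 -0.29289794]
```

View pics/w5b.png

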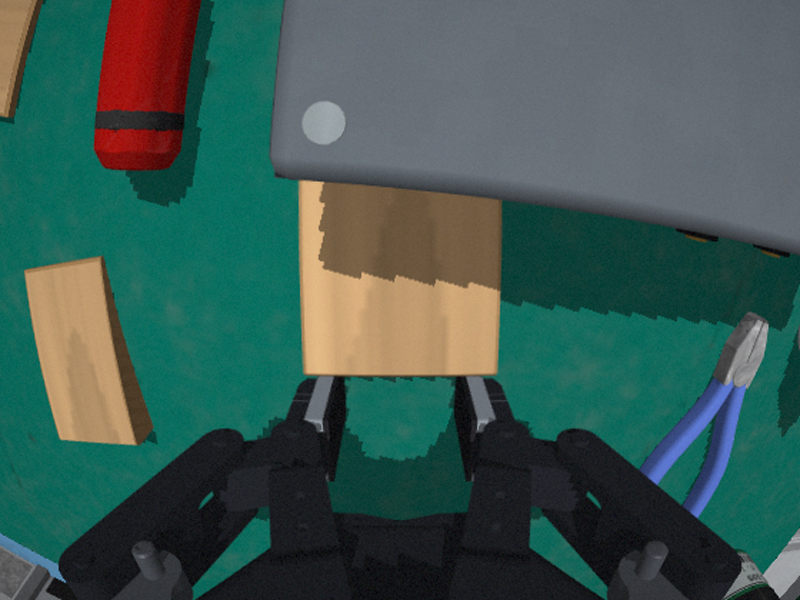

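```bash
python3 - <<'E'
from h import *
import pickle
for n,p in((4,[(323,55),(272,112)]),(5,[(323,123),(274,172)])):
    s=pickle.load(open(f's{n}.pkl','rb')); print(wcast(np.array(p)*.7,.072,s), wcast(np.array([(401,374)])*.7,.021,s))
E
```

```text
[[ 0.62636359 -0.06546891  0.072     ]
 [ 0.61565559 -0.0593293   0.072     ]] [[ 0.54904404 -0.09692894  0.021     ]]
[[ 0.62625848 -0.06540484  0.072     ]
 [ 0.61685985 -0.05907448  0.072     ]] [[ 0.55992119 -0.09429284  0.021     ]]
```

Emit:
apply_moves --commands '[{"linear": [0.0004, 0, 0], "delta_rot": [0, 0, 0], "fingers": 140}, {"linear": [0.0008, 0, 0], "delta_rot": [0, 0, 0], "fingers": 140}, {"linear": [0.0012, 0, 0], "delta_rot": [0, 0, 0], "fingers": 140}, {"linear": [0.0016, 0, 0], "delta_rot": [0, 0, 0], "fingers": 140}, {"linear": [0.002, 0, 0], "delta_rot": [0, 0, 0], "fingers": 140}, {"linear": [0.0024, 0, 0], "delta_rot": [0, 0, 0], "fingers": 140}, {"linear": [0.0028, 0, 0], "delta_rot": [0, 0, 0], "fingers": 140}, {"linear": [0.0032, 0, 0], "delta_rot": [0, 0, 0], "fingers": 140}]'

```text
time: 10.05
tool_pos: [0.5504, -0.0973, 0.0039]
tool_rot: [0.0, 0.993, 0.118, -0.0]
contact_force: [-1.2, -0.6, 0.8]
gripper_width: 0.454
```

Emit:
apply_moves --commands '[{"linear": [0.0003, 0, 0], "delta_rot": [0, 0, 0], "fingers": 140}, {"linear": [0.0006, 0, 0], "delta_rot": [0, 0, 0], "fingers": 140}, {"linear": [0.0009, 0, 0], "delta_rot": [0, 0, 0], "fingers": 140}, {"linear": [0.0012, 0, 0], "delta_rot": [0, 0, 0], "fingers": 140}, {"linear": [0.0015, 0, 0], "delta_rot": [0, 0, 0], "fingers": 140}, {"linear": [0.0018, 0, 0], "delta_rot": [0, 0, 0], "fingers": 140}, {"linear": [0.0021, 0, 0], "delta_rot": [0, 0, 0], "fingers": 140}, {"linear": [0.0024, 0, 0], "delta_rot": [0, 0, 0], "fingers": 140}]'

```text
time: 10.85
tool_pos: [0.5526, -0.0967, 0.0039]
tool_rot: [-0.0, 0.993, 0.118, -0.0]
contact_force: [-1.7, -0.7, 1.0]
gripper_width: 0.45
```

```bash
python3 -c "
from h import *
print(state()['contact_force'],state()['tool_pos'])"
```

```text
[-1.71849119 -0.74940275  0.96301262] [ 0.55258079 -0.09673995  0.00388656]
```

Emit:
apply_moves --commands '[{"linear": [0.0003, 0, 0], "delta_rot": [0, 0, 0], "fingers": 140}, {"linear": [0.0006, 0, 0], "delta_rot": [0, 0, 0], "fingers": 140}, {"linear": [0.0009, 0, 0], "delta_rot": [0, 0, 0], "fingers": 140}, {"linear": [0.0012, 0, 0], "delta_rot": [0, 0, 0], "fingers": 140}, {"linear": [0.0015, 0, 0], "delta_rot": [0, 0, 0], "fingers": 140}, {"linear": [0.0018, 0, 0], "delta_rot": [0, 0, 0], "fingers": 140}, {"linear": [0.002, 0, 0], "delta_rot": [0, 0, 0], "fingers": 140}, {"linear": [0.002, 0, 0], "delta_rot": [0, 0, 0], "fingers": 140}]'

```text
time: 11.65
tool_pos: [0.5541, -0.0963, 0.0038]
tool_rot: [-0.0, 0.993, 0.118, -0.001]
contact_force: [-5.2, -1.6, 4.7]
gripper_width: 0.45
```

There is a clear rise in force to 5.4 N horizontal, so the wedge has met the foot. A little more to jam it, staying under 8 N.

Emit:
apply_moves --commands '[{"linear": [0.0002, 0, 0], "delta_rot": [0, 0, 0], "fingers": 140}, {"linear": [0.0004, 0, 0], "delta_rot": [0, 0, 0], "fingers": 140}, {"linear": [0.0005, 0, 0], "delta_rot": [0, 0, 0], "fingers": 140}, {"linear": [0.0005, 0, 0], "delta_rot": [0, 0, 0], "fingers": 140}, {"linear": [0.0005, 0, 0], "delta_rot": [0, 0, 0], "fingers": 140}, {"linear": [0.0005, 0, 0], "delta_rot": [0, 0, 0], "fingers": 140}, {"linear": [0.0005, 0, 0], "delta_rot": [0, 0, 0], "fingers": 140}, {"linear": [0.0005, 0, 0], "delta_rot": [0, 0, 0], "fingers": 140}]'

```text
time: 12.45
tool_pos: [0.5543, -0.0963, 0.0038]
tool_rot: [-0.0, 0.993, 0.118, -0.001]
contact_force: [-6.2, -1.6, 4.3]
gripper_width: 0.45
```

```bash
python3 - <<'E'
from h import *
import pickle
s=state(); im=eyes.grab_frame('wrist')[:,:,::-1]; pickle.dump(s,open('s6.pkl','wb'))
cv2.imwrite('pics/w6b.png',cv2.resize(im,(800,600),interpolation=cv2.INTER_CUBIC)); print(s['tool_pos'],s['gripper_width'],s['contact_force'])
E
```

```text
[ 0.55427678 -0.09630083  0.00381568] 0.4497486436542771 [-6.24942061 -1.56269121  4.27019172]
```

View pics/w6b.png

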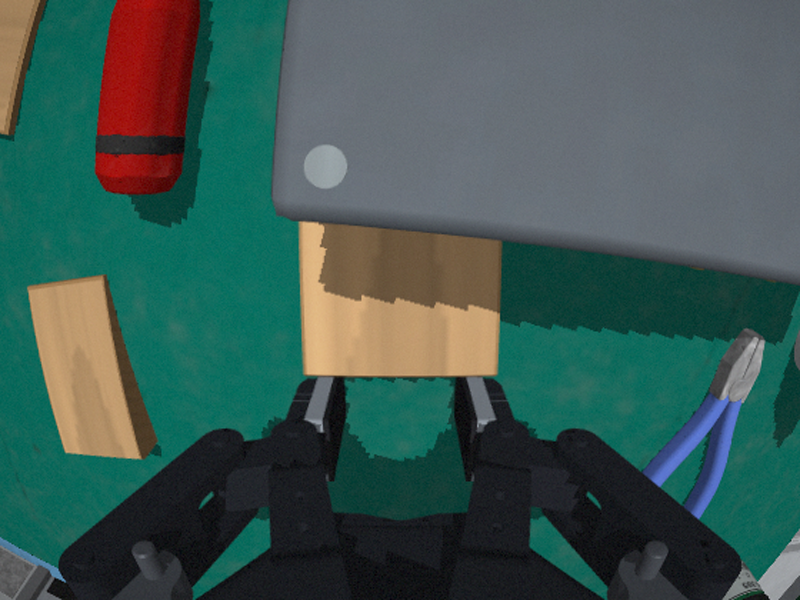

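Jammed at 6.4 N, and the housing looks unmoved. One last 0.5 mm nudge.

Emit:
apply_moves --commands '[{"linear": [0.0003, 0, 0], "delta_rot": [0, 0, 0], "fingers": 140}, {"linear": [0.0005, 0, 0], "delta_rot": [0, 0, 0], "fingers": 140}, {"linear": [0.0005, 0, 0], "delta_rot": [0, 0, 0], "fingers": 140}, {"linear": [0.0005, 0, 0], "delta_rot": [0, 0, 0], "fingers": 140}, {"linear": [0.0005, 0, 0], "delta_rot": [0, 0, 0], "fingers": 140}, {"linear": [0.0005, 0, 0], "delta_rot": [0, 0, 0], "fingers": 140}, {"linear": [0.0005, 0, 0], "delta_rot": [0, 0, 0], "fingers": 140}, {"linear": [0.0005, 0, 0], "delta_rot": [0, 0, 0], "fingers": 140}]'

```text
time: 13.3
tool_pos: [0.5545, -0.0963, 0.0038]
tool_rot: [-0.0, 0.993, 0.118, -0.002]
contact_force: [-8.2, -2.2, 4.8]
gripper_width: 0.45
```

Emit:
apply_moves --commands '[{"linear": [-0.002, 0, 0], "delta_rot": [0, 0, 0], "fingers": 140}, {"linear": [-0.008, 0, 0], "delta_rot": [0, 0, 0], "fingers": 140}, {"linear": [-0.018, 0, 0], "delta_rot": [0, 0, 0], "fingers": 140}, {"linear": [-0.025, 0, -0.01], "delta_rot": [0, 0, 0], "fingers": 255}, {"linear": [-0.025, 0, -0.04], "delta_rot": [0, 0, 0], "fingers": 255}, {"linear": [-0.025, 0, -0.08], "delta_rot": [0, 0, 0], "fingers": 255}, {"linear": [-0.025, 0, -0.12], "delta_rot": [0, 0, 0], "fingers": 255}, {"linear": [-0.025, 0, -0.15], "delta_rot": [0, 0, 0], "fingers": 255}]'

```text
time: 14.1
tool_pos: [0.5318, -0.1021, 0.1568]
tool_rot: [0.001, 0.993, 0.118, 0.002]
contact_force: [0.2, 0.4, 0.0]
gripper_width: -0.002
```

```bash
python3 - <<'E'
from h import *
import pickle
s=state(); im=eyes.grab_frame('wrist')[:,:,::-1]; pickle.dump(s,open('s7.pkl','wb'))
cv2.imwrite('pics/w7b.png',cv2.resize(im,(800,600),interpolation=cv2.INTER_CUBIC)); print(s['tool_pos'],s['gripper_width'],s['contact_force'])
E
```

```text
[ 0.53176035 -0.10213201  0.15676929] -0.0019516361981014281 [0.23280046 0.43315886 0.04367035]
```

View pics/w7b.png

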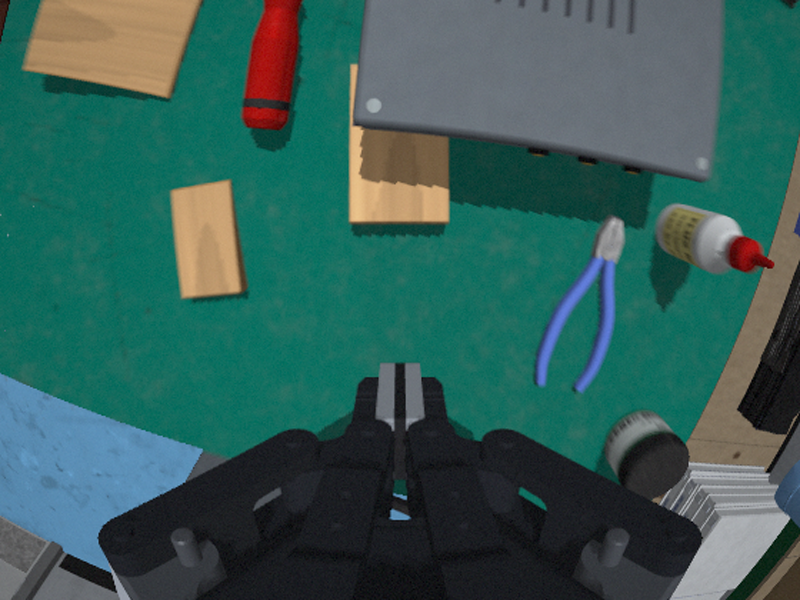

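The wedge sits under the corner: its back is at (350..448,222), the corner screw at (374,106), and the housing's front corners at (355,124) and (706,180). Next I'll work out the press point.

```bash
python3 - <<'E'
from h import *
import pickle
s=pickle.load(open('s7.pkl','rb')); k=.7
H=wcast(np.array([(355,124),(706,180),(374,106)])*k,.072,s)[:,:2]; b=wcast(np.array([(350,222),(448,222)])*k,.021,s)[:,:2]
y=H[0]-H[1]; yaw=np.arctan2(-y[0],y[1]); print(H,yaw,np.linalg.norm(y))
Rm=np.array([[np.cos(yaw),-np.sin(yaw)],[np.sin(yaw),np.cos(yaw)]]); c=H[0]+Rm@[.02,-.02]
wy=b[0]-b[1]; wyaw=np.arctan2(-wy[0],wy[1]); w=b.mean(0)+.05*np.array([np.cos(wyaw),np.sin(wyaw)])
print('corner_top',c,'wedge',w,wyaw,'dist',np.linalg.norm(c-w))
todelta([*c,.09],.2366,s)
E
```

```text
[[ 0.61598671 -0.05912055]
 [ 0.64385716 -0.25393899]
 [ 0.62661125 -0.06605673]] 0.14209446715210683 0.19680189244990368
corner_top [ 0.63861748 -0.07608665] wedge [ 0.61438014 -0.08143046] 0.2334827555294859 dist 0.02481944476128502
lin [ 0.1098 -0.0004  0.0671] rot [ 0.09 -0.19 -0.03] pos [ 0.5318 -0.1021  0.1568] t 14.1
```

Emit:
apply_moves --commands '[{"linear": [0.03, 0, 0], "delta_rot": [0, 0, 0], "fingers": 255}, {"linear": [0.065, 0, 0.015], "delta_rot": [0, 0, 0], "fingers": 255}, {"linear": [0.095, 0, 0.03], "delta_rot": [0, 0, 0], "fingers": 255}, {"linear": [0.11, 0, 0.045], "delta_rot": [0, 0, 0], "fingers": 255}, {"linear": [0.11, 0, 0.06], "delta_rot": [0, 0, 0], "fingers": 255}, {"linear": [0.11, 0, 0.07], "delta_rot": [0, 0, 0], "fingers": 255}, {"linear": [0.11, 0, 0.074], "delta_rot": [0, 0, 0], "fingers": 255}, {"linear": [0.11, 0, 0.074], "delta_rot": [0, 0, 0], "fingers": 255}]'

```text
time: 14.95
tool_pos: [0.6371, -0.0763, 0.0792]
tool_rot: [-0.0, 0.993, 0.118, -0.001]
contact_force: [-0.4, 0.0, 0.2]
gripper_width: 0.002
```

```bash
python3 - <<'E'
from h import *
s=state(); im=eyes.grab_frame('wrist')[:,:,::-1]
cv2.imwrite('pics/w8b.png',cv2.resize(im,(800,600),interpolation=cv2.INTER_CUBIC)); print(s['tool_pos'],s['gripper_width'],s['contact_force'])
E
```

```text
[ 0.63705826 -0.07631161  0.07916328] 0.001610769860387447 [-0.35632647  0.013197    0.18256725]
```

View pics/w8b.png

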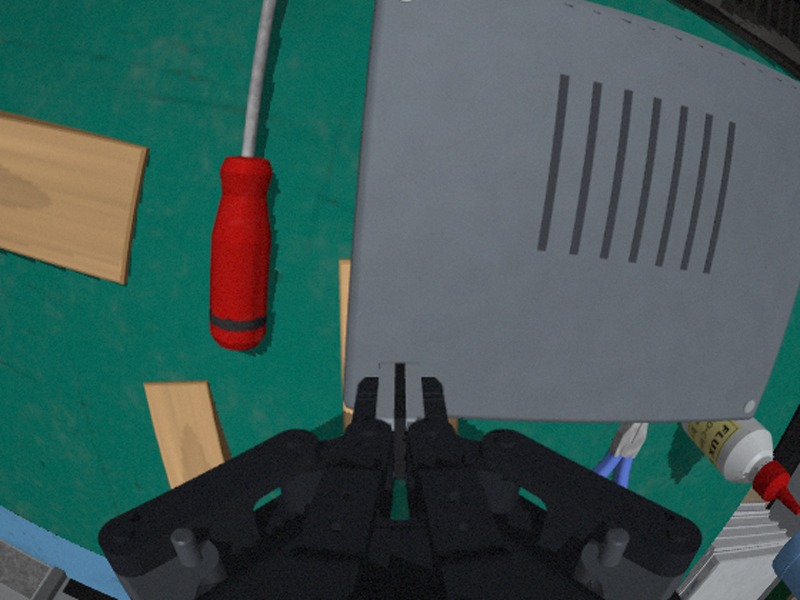

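The closed fingertips hover over the front-left corner (400,370). I'll press down step by step.

Emit:
apply_moves --commands '[{"linear": [0.001, 0, 0.0015], "delta_rot": [0, 0, 0], "fingers": 255}, {"linear": [0.001, 0, 0.003], "delta_rot": [0, 0, 0], "fingers": 255}, {"linear": [0.001, 0, 0.0045], "delta_rot": [0, 0, 0], "fingers": 255}, {"linear": [0.001, 0, 0.0055], "delta_rot": [0, 0, 0], "fingers": 255}, {"linear": [0.001, 0, 0.0062], "delta_rot": [0, 0, 0], "fingers": 255}, {"linear": [0.001, 0, 0.0068], "delta_rot": [0, 0, 0], "fingers": 255}, {"linear": [0.001, 0, 0.0073], "delta_rot": [0, 0, 0], "fingers": 255}, {"linear": [0.001, 0, 0.0073], "delta_rot": [0, 0, 0], "fingers": 255}]'

```text
time: 15.8
tool_pos: [0.6392, -0.0759, 0.0725]
tool_rot: [-0.0, 0.993, 0.118, -0.0]
contact_force: [-0.7, 0.1, -0.1]
gripper_width: 0.001
```

Emit:
apply_moves --commands '[{"linear": [0, 0, 0.0003], "delta_rot": [0, 0, 0], "fingers": 255}, {"linear": [0, 0, 0.0006], "delta_rot": [0, 0, 0], "fingers": 255}, {"linear": [0, 0, 0.0009], "delta_rot": [0, 0, 0], "fingers": 255}, {"linear": [0, 0, 0.0012], "delta_rot": [0, 0, 0], "fingers": 255}, {"linear": [0, 0, 0.0015], "delta_rot": [0, 0, 0], "fingers": 255}, {"linear": [0, 0, 0.0015], "delta_rot": [0, 0, 0], "fingers": 255}, {"linear": [0, 0, 0.0015], "delta_rot": [0, 0, 0], "fingers": 255}, {"linear": [0, 0, 0.0015], "delta_rot": [0, 0, 0], "fingers": 255}]'

```text
time: 16.6
tool_pos: [0.6393, -0.0759, 0.072]
tool_rot: [0.0, 0.993, 0.118, -0.0]
contact_force: [-2.9, 0.3, 5.9]
gripper_width: 0.001
```

Emit:
apply_moves --commands '[{"linear": [0, 0, 0.0002], "delta_rot": [0, 0, 0], "fingers": 255}, {"linear": [0, 0, 0.0004], "delta_rot": [0, 0, 0], "fingers": 255}, {"linear": [0, 0, 0.0006], "delta_rot": [0, 0, 0], "fingers": 255}, {"linear": [0, 0, 0.0007], "delta_rot": [0, 0, 0], "fingers": 255}, {"linear": [0, 0, 0.0007], "delta_rot": [0, 0, 0], "fingers": 255}, {"linear": [0, 0, 0.0007], "delta_rot": [0, 0, 0], "fingers": 255}, {"linear": [0, 0, 0.0007], "delta_rot": [0, 0, 0], "fingers": 255}, {"linear": [0, 0, 0.0007], "delta_rot": [0, 0, 0], "fingers": 255}]'

```text
time: 17.4
tool_pos: [0.6393, -0.0759, 0.072]
tool_rot: [-0.0, 0.993, 0.118, -0.0]
contact_force: [-4.8, 0.6, 8.7]
gripper_width: -0.0
```

```bash
python3 - <<'E'
from h import *
for i in range(4):
    if i: im=eyes.grab_frame('scene')[:,:,::-1]
    s=state(); print(s['tool_pos'].round(5),s['contact_force'].round(2),round(s['time'],2))
cv2.imwrite('pics/s9.png',cv2.resize(im[140:310,170:390],None,fx=3.4,fy=3.4,interpolation=cv2.INTER_CUBIC))
E
```

```text
[ 0.63929 -0.07591  0.07197] [-4.8   0.62  8.66] 17.4
[ 0.63929 -0.0759   0.07197] [-4.41  0.83  7.98] 17.45
[ 0.63929 -0.07592  0.07196] [-4.95  0.89  7.55] 17.5
[ 0.63926 -0.0759   0.07194] [-4.98  0.66  8.24] 17.55
```

View pics/s9.png

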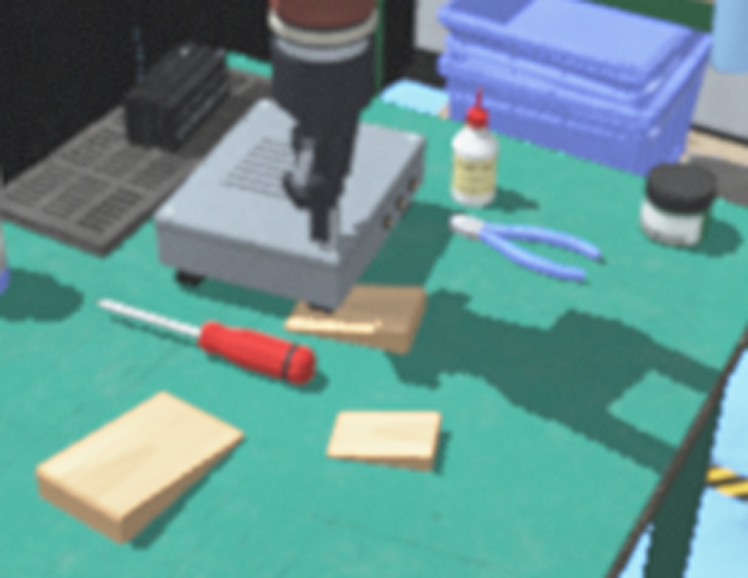

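The tip stays at z=0.072 under 8 N, so the corner does not rock. I'll relieve the sideways force and press slightly harder.

Emit:
apply_moves --commands '[{"linear": [-0.0004, 0, 0.0002], "delta_rot": [0, 0, 0], "fingers": 255}, {"linear": [-0.0008, 0, 0.0004], "delta_rot": [0, 0, 0], "fingers": 255}, {"linear": [-0.001, 0, 0.0006], "delta_rot": [0, 0, 0], "fingers": 255}, {"linear": [-0.001, 0, 0.0006], "delta_rot": [0, 0, 0], "fingers": 255}, {"linear": [-0.001, 0, 0.0006], "delta_rot": [0, 0, 0], "fingers": 255}, {"linear": [-0.001, 0, 0.0006], "delta_rot": [0, 0, 0], "fingers": 255}, {"linear": [-0.001, 0, 0.0006], "delta_rot": [0, 0, 0], "fingers": 255}, {"linear": [-0.001, 0, 0.0006], "delta_rot": [0, 0, 0], "fingers": 255}]'

```text
time: 18.35
tool_pos: [0.6393, -0.0759, 0.0719]
tool_rot: [-0.0, 0.993, 0.118, 0.001]
contact_force: [-2.9, 1.6, 9.0]
gripper_width: 0.005
```

```bash
python3 - <<'E'
from h import *
for i in range(4):
    if i: im=eyes.grab_frame('wrist')[:,:,::-1]
    s=state(); print(s['tool_pos'].round(5),s['contact_force'].round(2),round(s['time'],2))
cv2.imwrite('pics/w9.png',cv2.resize(im,(800,600),interpolation=cv2.INTER_CUBIC))
E
```

```text
[ 0.63925 -0.0759   0.07194] [-2.88  1.63  8.99] 18.35
[ 0.63925 -0.0759   0.07192] [-3.19  1.54  8.92] 18.4
[ 0.63924 -0.07591  0.07194] [-3.05  1.45  8.26] 18.45
[ 0.63919 -0.07593  0.07187] [-3.11  2.41  8.35] 18.5
```

View pics/w9.png

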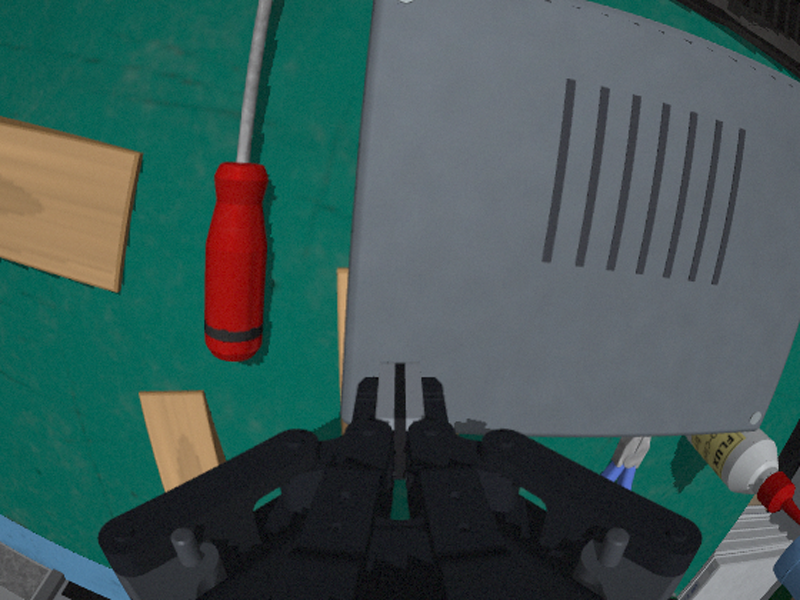

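The tips are holding on the corner (400,365), and nothing else has shifted. A small increase to about 10 N for margin.

Emit:
apply_moves --commands '[{"linear": [-0.0002, 0, 0.0002], "delta_rot": [0, 0, 0], "fingers": 255}, {"linear": [-0.0003, 0, 0.0004], "delta_rot": [0, 0, 0], "fingers": 255}, {"linear": [-0.0003, 0, 0.0005], "delta_rot": [0, 0, 0], "fingers": 255}, {"linear": [-0.0003, 0, 0.0005], "delta_rot": [0, 0, 0], "fingers": 255}, {"linear": [-0.0003, 0, 0.0005], "delta_rot": [0, 0, 0], "fingers": 255}, {"linear": [-0.0003, 0, 0.0005], "delta_rot": [0, 0, 0], "fingers": 255}, {"linear": [-0.0003, 0, 0.0005], "delta_rot": [0, 0, 0], "fingers": 255}, {"linear": [-0.0003, 0, 0.0005], "delta_rot": [0, 0, 0], "fingers": 255}]'

```text
time: 19.3
tool_pos: [0.6392, -0.0759, 0.0719]
tool_rot: [-0.0, 0.993, 0.118, 0.001]
contact_force: [-3.2, 2.6, 9.8]
gripper_width: 0.004
```

```bash
python3 - <<'E'
from h import *
from plant import job_done
fz=[]
for i in range(6):
    im=eyes.grab_frame('top')[:,:,::-1]; s=state(); fz.append(s['contact_force'][2])
print(s['tool_pos'].round(5),s['contact_force'].round(2),np.round(fz,2),s['time'])
if min(fz)>7.5: print(job_done())
E
```

```text
[ 0.63922 -0.07593  0.07191] [-2.58  2.85 10.83] [10.16 11.05 10.05 11.06 10.46 10.83] 19.6
the job is handed in; nothing more can be done
None
```

I pushed the 100 x 60 mm wedge thin edge first under the front-left foot until it jammed at about 8.5 N, just over the "about 8 N" you gave. I then backed the fingers off and pressed the closed fingertips on the housing's top over that corner. I handed the job in at 19.6 s, still pressing.

**Last checks**
- **Press:** it was a steady 10–11 N down. Some sideways force remained, about 2.6 N in x and 2.9 N in y.
- **Level:** the tip stayed at 71.9–72.0 mm as the press rose from about 6 to 11 N, so the corner does not rock. I did not measure the tilt any other way.
- **Wedge:** its centre was about 25 mm from the foot's centre, measured before the press and within the 65 mm allowed. The fingers were clear of it. I could not measure the load it carries.
- **Housing:** its front-left corner was within about 1 mm of where it was before the push.
- **Other things:** the cutters, bottle, screwdriver and jar looked undisturbed in the pictures, but I did not measure them again.

**Disagreement:** the scene camera's first reading of that corner was about 10 mm off the top camera's. The later close-up wrist readings agreed with the top camera, so I used those.

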